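# Set and lock the easel leg

### The job

A folded field easel is screwed flat to the painter's table. First move the yellow paint jar out of the way of the easel's sliding leg and stand it upright, well on the cork mat. Then take hold of the leg's cross bar, pull the spring-loaded leg out until its white pointer is level with the red clip on the rail, and, keeping it there, slide the red cam lever fully closed; finish while still holding the leg at the mark with your fingers, do not let go, and leave the other things on the table alone.

Things in the scene. Friction and masses are not known exactly. Their poses are not given: they have to be found in the camera images.
- easel: Folded brown wooden easel with a black collar, fixed to the table, yaw varies. Origin on the table under the collar's front face; the leg comes out along -x, y points to the lever's side, z up. Collar 56 wide, 60 high, at x 0 to 50. The leg slides only along -x, 0 (start) to 110; a spring pulls it in with 4 to 5 N and is the only load: let go, it slips back even with the lever closed.
- leg: Sliding leg: pale wood bar 22 wide ending in an aluminium cross bar. Origin at the cross bar's centre line where the leg joins it, 34 above the table; axes as the easel's. Cross bar 14 x 14 in section, along y from -107 to +109 (rubber end 15.5 x 15.5 at y 99 to 109), underside 27 above the table, so fingers can straddle it from above. The lever swings over it with a 5 gap.
- pointer (a point): Tip of the white pointer at the -y end of the cross bar, at the bar's centre line: easel-frame offset (0, -129, 0) from leg.
- mark (a point): Centre of the red clip (5 wide along the leg) on the aluminium rail beside the cross bar's -y end: the length mark, at the pointer's height. The leg is right when pointer and mark have the same easel x. It starts 30 to 60 ahead (-x) of the pointer. Rail 14 wide, 28 high, at easel y -140; clip 33 high.
- lever (a joint): Red cam lever, opening angle in rad: 0 closed (along the leg, hard stop), starts 0.36 to 0.48 open to the easel's +y side. Stiff hinge (0.08 Nm friction), stays where left. Closed by pushing its outer (+y) flank towards the leg, e.g. with fingers that straddle the cross bar outside the lever and slide along the bar towards the leg.
- pivot (a point): Lever's vertical hinge axis, at easel (-12, +20, 51). The lever arm is a bar 10 wide and 10 high (46 to 56 above the table), reaching 115 from the pivot; closed, it points along the easel's -x.
- lever_tip (a point): Free end of the lever, on its centre line, 115 from the pivot.
- jar: Yellow paint jar with white lid, closed, 56 across, 70 high, about 0.2 kg. Origin at the centre of its underside. It stands in front of the cross bar, 8 to 18 clear of it, in the leg's way.
- mat: Square cork mat, 130 x 130, 6 thick, fixed on the table, to the robot's left or right (the bowl is on the other side). Origin at the centre of its underside.
- bowl: Bystander, leave alone: turquoise bowl, 124 across, 55 high.
- jar_red: Bystander, leave alone: red paint jar with black lid, 48 across, 60 high.
- jar_blue: Bystander, leave alone: blue paint jar with black lid, 48 across, 60 high.
- varnish: Bystander, leave alone: small amber bottle with brass lid, 40 across, 50 high, standing beside the easel.
- brush_pot: Bystander, leave alone: black pot of brushes, 84 across, about 195 high.
- brush: Bystander, leave alone: lilac paint brush lying on the table in front.

How it is judged:
On the way, in this order (a step that is already met when the one before it is completed fails the run):
1. the jar stands upright on the cork mat, let go (x of jar in the frame of mat between -0.05 and 0.05 m and y of jar in the frame of mat between -0.05 and 0.05 m and z of jar in the frame of mat between 0.002 and 0.012 m and angle between jar's own z axis and vertical below 0.15 rad and linear speed of jar below 0.03 m/s and contact force between jar and the fingers below 0.1 N), for 0.3 s.
2. the leg is held by the fingers at the mark while the lever is still open (x of pointer in the frame of mark between -0.005 and 0.005 m and contact force between the fingers and leg above 1.5 N and value of joint lever above 0.25 rad), for 0.2 s.
3. the lever is closed with the leg still held at the mark (x of pointer in the frame of mark between -0.005 and 0.005 m and contact force between the fingers and leg above 1.5 N and value of joint lever below 0.08 rad), for 0.2 s.
At the end, for the whole second after the job is handed in: The yellow jar stands upright and at rest on the cork mat, its axis within 50 mm of the mat's centre along each mat side; the pointer is within 5 mm of the mark along the leg, the lever within 0.08 rad of closed, and the fingers still hold the leg (contact force over 1.5 N) with the leg still (all of step 1 and all of step 3 and linear speed of leg below 0.01 m/s); the arm keeps its last pose, push and grip.
It fails at once if the lever is closed (below 0.25 rad) while the pointer is more than 10 mm off the mark (value of joint lever below 0.25 rad and (x of pointer in the frame of mark below -0.01 m or x of pointer in the frame of mark above 0.01 m)).
It fails at once if the jar is tipped over (angle between jar's own z axis and vertical above 0.6 rad).
It fails at once if a bystander is moved more than 30 mm (distance of any of bowl, jar_red, jar_blue, varnish, brush_pot, brush from where it was at the start of the episode above 0.03 m).
It also fails if it takes over 69 s, if anything falls off the work surface, if the arm or the gripper's body presses on something with over 40 N, if the wrist force passes 120 N, or if a joint passes its speed limit or range.

### The arm

A 6-joint arm with a two-finger parallel gripper is mounted at the origin on the work surface. World frame = base frame: x ahead of the robot, y to its left, z up, the work surface at z = 0. Lengths are in m, angles in rad, forces in N, time in s.
With the tool pointing down it reaches from about 0.2 to 0.875 m from the base axis. Payload 3.4 kg.
Tool frame: the origin (TCP) lies at the very end of the fingers, on their centre line; the grasp point (between the pads) lies 19 mm behind it; z points along the fingers, y is the line along which they close (so a half turn about z gives the same grasp; the last joint's range is limited). The gripper opens to 94 mm and grips with 3 to 60 N. Pads are 16 mm wide; open, the fingers measure 119 mm over their backs; the gripper's body (75 mm by 177 mm) begins 78 mm behind the grasp point.
Start: joints at [-1.424, 0.276, 1.505, -0, 1.361, -0.121], TCP at [0.152, -0.555, 0.205] pointing down, gripper open.
Joint ranges: [-2.89, 2.89], [-0.75, 2.08], [0.22, 2.7], [-1.18, 4.32], [0.11, 2.71], [-2.7, 2.7]. Speed limits (rad/s): [2.57, 2.57, 3.14, 3.14, 3.14, 3.14].

### API

Orientations are given as a unit quaternion [w, x, y, z].
In Python, from cell import arm gives the robot as it stands.
- The arm moves only by the shell command python3 -m jog 'ROWS' [OPENING] [FORCE]. ROWS is a JSON object whose one key "series" holds a list of rows, each an object of numbers: "dx", "dy", "dz": the shift along the tool's x, y, z in units of 50 mm (1.0 is 50 mm); "wx", "wy", "wz": the turn, a rotation vector about the tool's x, y, z in units of 8 degrees (1.0 is 8 degrees). In form: {"series": [{"dx": .., "dy": .., "dz": .., "wx": .., "wy": .., "wz": ..}, ...]}. A call has 1 to 8 rows; each row shifts and turns the commanded pose from where the row before left it, along the tool's axes as they then stand; what a row does not reach is not made up. A row lasts 1/10 s, in which the tool goes at most 50 mm and 8.59 degrees, less where a joint would pass 70% of its speed; a pose out of reach is approached as far as the arm can. A call is refused whole if a number of a shift passes 1 or a number of a turn 1, either way. A call with a gripper value outside its range is refused whole. OPENING is the finger opening in mm, from 0 to 94, set as the call begins (- or left out, the last holds). The fingers move at their own pace and stop on an object; FORCE is the grip in N (left out, the last holds). Time passes only in rows, so rows that do not move let the fingers close. It gives the time, the measured TCP pose, the force, the opening and the grip force at its end, in the units of the state.
- arm.observe(): the state, without advancing time (a new reading comes with each control period).
- arm.snapshot(name): name is "scene" or "top"; returns a dict with "pixels" (480x640x3 uint8, red, green, blue), "fx", "fy", "cx", "cy" (pixels), "k1" (the pictures are not rectified: a ray, as slopes to the right and down, at radius r is drawn at 1 + k1 r^2 times it, then the intrinsics apply), "extrinsics" (4x4, takes a point from world to camera coordinates). Camera axes: x right, y down, z forward; pixel columns grow to the right and rows downward; lengths in m; the calibration is good to about 2 mm. A picture is of the moment at which its call begins. There is no depth.
- arm.finish_job(): hands the job in; it is judged then, once.
The state is a dict: "clock": time; "q": joint angles; "qd": joint speeds; "effort": joint torques, N m; "position": TCP position; "eef_rot": TCP orientation; "force": force on the tool from outside, world axes, zero at the start; "ft_torque": the same for the moment, N m; "width": finger opening in m; "grasp_force": force on a finger pad.
Only numpy, scipy, OpenCV 4.12 (cv2) and the standard library are available. Lean on these libraries where they do the work, as an engineer would, in place of code of your own. Each camera call takes 0.05 s, during which the arm holds its last target. There are 200 camera calls.

## Working session

There is one attempt and no reset: what is moved stays moved. The work goes in short steps, Python scripts to look and compute and a shell command to move; the robot and the scene stay as the last step left them, time stands still between calls to the robot, and variables do not carry over. Pictures are saved under pics/ and viewed, at most 10 in all, crops included, and the job is handed in when it is done.

```bash
mkdir -p pics; ls; python3 - <<'E'
from cell import arm
import cv2,pickle
for n in("scene","top"):
    s=arm.snapshot(n); pickle.dump(s,open(f"pics/{n}0.pkl","wb")); cv2.imwrite(f"pics/{n}0.png",s["pixels"][:,:,::-1])
    print(n,s["fx"],s["fy"],s["cx"],s["cy"],s["k1"],s["extrinsics"])
print(arm.observe())
E
```

```text
pics
scene 515.7787189595556 515.7787189595556 327.3668962841177 241.9789246429705 0.022214799301023304 [[-0.8224454   0.56875745 -0.00992561  0.4570875 ]
 [ 0.37685891  0.53171655 -0.75845558 -0.18032038]
 [-0.42609966 -0.62752886 -0.65164915  1.60243049]
 [ 0.          0.          0.          1.        ]]
top 521.2631001849052 521.2631001849052 316.38531620319935 236.17397135818112 -0.04004566900157484 [[ 0.01883103 -0.99958263  0.02190772 -0.01382499]
 [-0.98182033 -0.02262685 -0.1884592   0.53969081]
 [ 0.18887624 -0.01796057 -0.98183664  1.21117645]
 [ 0.          0.          0.          1.        ]]
{'clock': 0.1, 'q': array([-1.42400850e+00,  2.76527007e-01,  1.50593586e+00, -3.35378424e-06,
        1.36069924e+00, -1.21003852e-01]), 'qd': array([-0.00033217, -0.00022438, -0.00366128, -0.00122252, -0.00250169,
        0.00050663]), 'effort': array([ 1.01385242e-03, -4.05457914e+01, -2.37779903e+01,  7.03291339e-02,
        2.98674346e-02, -5.03648323e-05]), 'position': array([ 0.15206788, -0.55403471,  0.20472211]), 'eef_rot': array([-7.84642882e-04,  9.91048984e-01,  1.33496423e-01, -1.17560472e-05]), 'force': array([ 0.09720499, -0.39142009, -0.13258421]), 'ft_torque': array([-0.02275889,  0.06049014, -0.00073042]), 'grasp_force': 0.0, 'width': 0.0940914539762317}
```

View pics/top0.png

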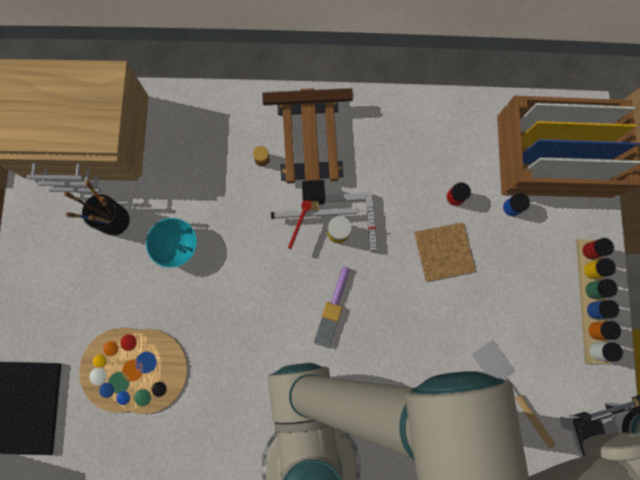

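View pics/scene0.png

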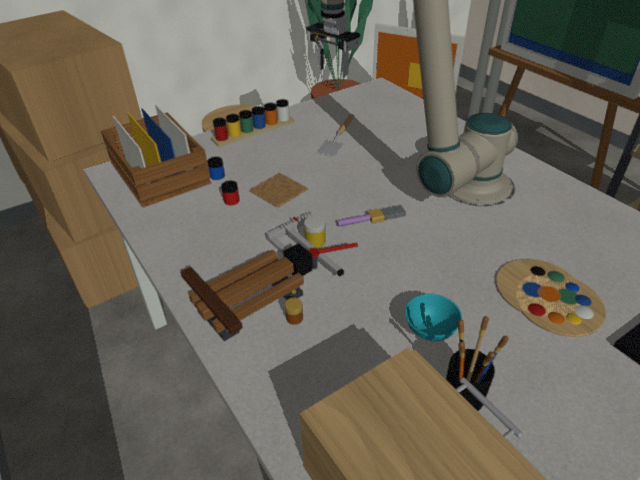

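The top view shows the easel collar at about (313,190) and the cross bar from (272,214) to (368,208). The lever tip is at about (290,247), the jar lid at (340,229), the mat at (446,251) and the rail at (371,222). The mat is on the robot's right. I'll enlarge this area.

```bash
python3 - <<'E'
import cv2
a=cv2.imread("pics/top0.png")[178:268,262:392]
cv2.imwrite("pics/c1.png",cv2.resize(a,None,fx=6,fy=6,interpolation=cv2.INTER_CUBIC))
b=cv2.imread("pics/scene0.png")[200:290,255:375]
cv2.imwrite("pics/c2.png",cv2.resize(b,None,fx=6,fy=6,interpolation=cv2.INTER_CUBIC))
E
cat > h.py <<'E'
import numpy as np,pickle,cv2
def cam(s):
    if isinstance(s,str): s=pickle.load(open(s,"rb"))
    K=np.array([[s["fx"],0,s["cx"]],[0,s["fy"],s["cy"]],[0,0,1.]]);D=np.array([s["k1"],0,0,0,0.]);return K,D,s["extrinsics"]
def at(s,px,z):
    K,D,E=cam(s); n=cv2.undistortPoints(np.array([[px]],float),K,D)[0,0]
    R,t=E[:3,:3],E[:3,3]; d=R.T@np.r_[n,1]; o=-R.T@t
    return o+d*(z-o[2])/d[2]
def proj(s,P):
    K,D,E=cam(s); return cv2.projectPoints(np.atleast_2d(P).astype(float),cv2.Rodrigues(E[:3,:3])[0],E[:3,3],K,D)[0][:,0]
E
```

```text
(no output)
```

View pics/c1.png

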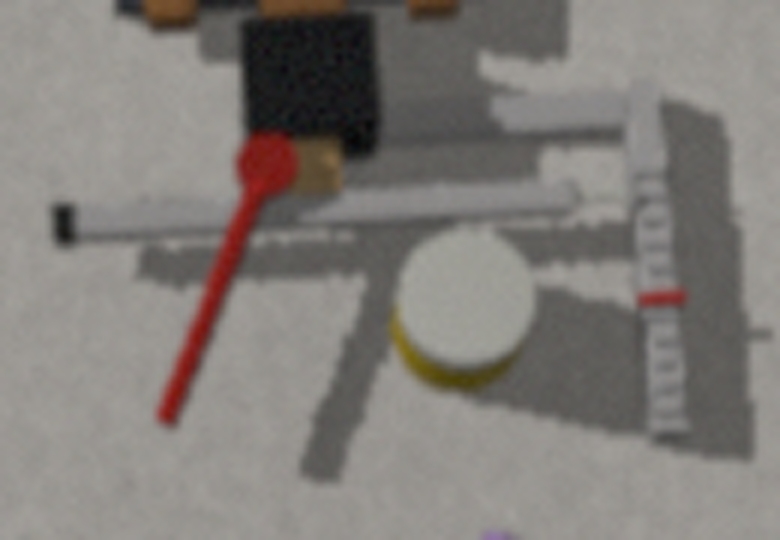

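View pics/c2.png

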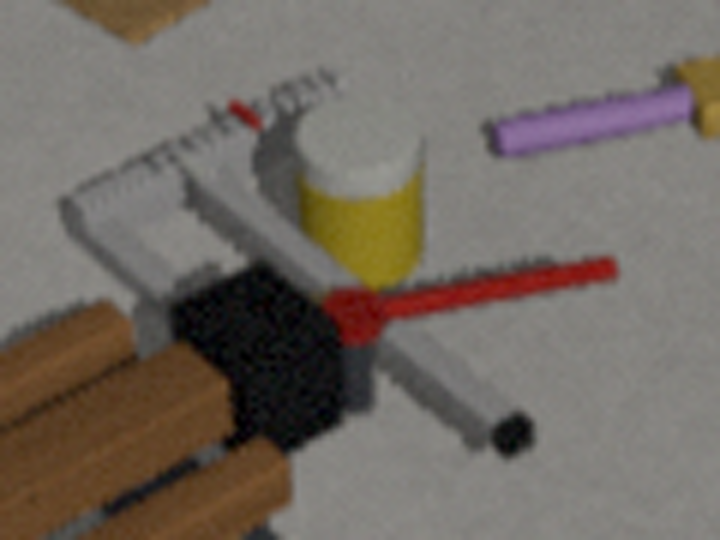

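Reading the enlarged top crop (origin 262,178, ×6), with crop positions:
- **Rubber end:** (65,222).
- **White pointer end of the bar:** about (575,192).
- **Pivot disc:** (268,163).
- **Lever tip:** (168,420).
- **Red clip:** (662,298).
- **Jar lid:** (466,297).

The scene crop agrees with this layout.

```bash
cat >> h.py <<'E'
def fit(z):return z
E
python3 - <<'E'
import numpy as np
from h import *
T="pics/top0.pkl";S="pics/scene0.pkl"
t=lambda x,y,z:at(T,(x/6+262-.4,y/6+178-.4),z)
s=lambda x,y,z:at(S,(x/6+255-.4,y/6+200-.4),z)
rub=t(65,222,.041);piv=t(268,163,.058);tip=t(167,418,.056);clip=t(662,298,.033);jar=t(466,297,.07);ptr=t(575,195,.034)
for n,p in dict(rub=rub,piv=piv,tip=tip,clip=clip,jar=jar,ptr=ptr).items():print(n,p.round(4))
print("scene piv",s(355,312,.058),"tip",s(612,268,.053),"clip",s(245,112,.033),"jar",s(360,145,.07),"rub",s(513,432,.034))
print("bar len",np.hypot(*(rub-ptr)[:2]),"(~233)","lever",np.hypot(*(tip-piv)[:2]))
d=(rub-ptr)[:2];ey=d/np.hypot(*d);ex=np.array([ey[1],-ey[0]]);print("yaw",np.arctan2(ex[1],ex[0]))
for n,p in dict(rub=rub,ptr=ptr,clip=clip,jar=jar,tip=tip).items():print(n,"rel piv",(p-piv)[:2]@ex*1e3,(p-piv)[:2]@ey*1e3)
v=(tip-piv)[:2];print("lever angle",np.arctan2(v@ey,-v@ex))
for p in [(416,231),(464,223),(475,269),(427,280)]:print("mat",at(T,p,.006).round(4))
print("mat c",np.mean([at(T,p,.006) for p in [(416,231),(464,223),(475,269),(427,280)]],0))
E
```

```text
rub [0.5934 0.1063 0.041 ]
piv [0.616  0.0237 0.058 ]
tip [0.5104 0.0618 0.056 ]
clip [ 0.569  -0.1398  0.033 ]
jar [ 0.5597 -0.0566  0.07  ]
ptr [ 0.6116 -0.1036  0.034 ]
scene piv [0.61676872 0.02973589 0.058     ] tip [0.50948194 0.06455904 0.053     ] clip [ 0.56674784 -0.13881349  0.033     ] jar [ 0.56180023 -0.04871669  0.07      ] rub [0.59042522 0.10550538 0.034     ]
bar len 0.21076669411951168 (~233) lever 0.11222400453823343
yaw 0.08630735801000966
rub rel piv -15.37046167711051 84.2730065892568
ptr rel piv -15.37046167711051 -126.49368753025486
clip rel piv -60.87426412673924 -158.90387531695447
jar rel piv -62.97588060878168 -75.17995283892395
tip rel piv -101.90801777973358 46.99982028479408
lever angle 0.4321274406934989
mat [ 0.5677 -0.2552  0.006 ]
mat [ 0.5914 -0.3788  0.006 ]
mat [ 0.474  -0.4027  0.006 ]
mat [ 0.4439 -0.2807  0.006 ]
mat c [ 0.51927838 -0.329336    0.006     ]
```

```bash
cat >> h.py <<'E'
def go(p,yaw):
    from cell import arm
    from scipy.spatial.transform import Rotation as Ro
    o=arm.observe();q=o["eef_rot"];R=Ro.from_quat(np.r_[q[1:],q[0]]).as_matrix()
    c,s=np.cos(yaw),np.sin(yaw);G=np.array([[c,s,0],[s,-c,0],[0,0,-1.]])
    print("clock",o["clock"],"pos",o["position"].round(4),"rotvec units",(np.degrees(Ro.from_matrix(R.T@G).as_rotvec())/8).round(2),
     "then shift units",(G.T@(np.array(p)-o["position"])/.05).round(2),"F",o["force"].round(1),"w",round(o["width"]*1e3,1),"g",round(o["grasp_force"],1))
E
python3 - <<'E'
import numpy as np,json
from h import *
from scipy.optimize import least_squares
T="pics/top0.pkl";S="pics/scene0.pkl"
t=lambda x,y:np.array((x/6+262-.4,y/6+178-.4))
s=lambda x,y:np.array((x/6+255-.4,y/6+200-.4))
obs=[(T,'rub',t(65,222)),(T,'end',t(570,197)),(T,'piv',t(268,163)),(T,'tip',t(167,418)),(T,'clip',t(662,298)),
(S,'piv',s(355,312)),(S,'tip',s(612,268)),(S,'clip',s(245,112)),(S,'rubc',s(513,432))]
def pts(v):
    X,Y,a,L,M,th=v;c,sn=np.cos(a),np.sin(a)
    e=dict(rub=(L,104,41),rubc=(L,109,34),end=(L,-107,39),piv=(-12,20,57),clip=(M,-140,33),tip=(-12-113*np.cos(th),20+113*np.sin(th),54))
    return {k:np.array([X+c*p[0]/1e3-sn*p[1]/1e3,Y+sn*p[0]/1e3+c*p[1]/1e3,p[2]/1e3]) for k,p in e.items()}
f=lambda v:np.concatenate([proj(c,pts(v)[n])[0]-u for c,n,u in obs])
r=least_squares(f,[.63,0,.08,-27,-72,.43],x_scale=[.01,.01,.1,10,10,.1],loss="soft_l1")
print(r.x);
for (c,n,u),e in zip(obs,f(r.x).reshape(-1,2)):print(c[5:8],n,e.round(1))
json.dump(list(r.x),open("fit.json","w"))
go((.5605,-.0525,.15),r.x[2])
E
```

```text
[ 6.29537809e-01  5.52637907e-03  7.66273006e-02 -2.82154561e+01
 -7.24529468e+01  4.26513765e-01]
top rub [-0.3 -0. ]
top end [ 0.9 -0. ]
top piv [-0.3  0.1]
top tip [-0.6  0.3]
top clip [-0.1  0.4]
sce piv [-0.9 -0.9]
sce tip [-0.4 -0.5]
sce clip [-0.5  0. ]
sce rubc [0.7 2. ]
clock 0.1 pos [ 0.1521 -0.554   0.2047] rotvec units [-0.01 -0.    1.37] then shift units [ 8.91 -9.38  1.09] F [ 0.1 -0.4 -0.1] w 94.1 g 0.0
```

```bash
python3 -m jog '{"series":[{"wz":0.7},{"wz":0.67},{"dx":0.55,"dy":-0.58},{"dx":0.55,"dy":-0.58},{"dx":0.55,"dy":-0.58},{"dx":0.55,"dy":-0.58},{"dx":0.55,"dy":-0.58},{"dx":0.55,"dy":-0.58}]}' 86; python3 -m jog '{"series":[{"dx":0.55,"dy":-0.58},{"dx":0.55,"dy":-0.58},{"dx":0.55,"dy":-0.58},{"dx":0.55,"dy":-0.58},{"dx":0.55,"dy":-0.58},{"dx":0.55,"dy":-0.58},{"dx":0.55,"dy":-0.58},{}]}'; python3 -c "
from h import *
go((.5605,-.0525,.12),.077)"
```

```text
clock 0.1 pos [ 0.1521 -0.554   0.2047] rotvec units [-0.01 -0.    1.37] then shift units [ 8.92 -9.37  1.69] F [ 0.1 -0.4 -0.1] w 94.1 g 0.0invalid input
invalid input
```

```bash
python3 -m jog '{"series":[{"dx":0,"dy":0,"dz":0,"wx":0,"wy":0,"wz":0.7},{"dx":0,"dy":0,"dz":0,"wx":0,"wy":0,"wz":0.67},{"dx":0.55,"dy":-0.58,"dz":0,"wx":0,"wy":0,"wz":0},{"dx":0.55,"dy":-0.58,"dz":0,"wx":0,"wy":0,"wz":0},{"dx":0.55,"dy":-0.58,"dz":0,"wx":0,"wy":0,"wz":0},{"dx":0.55,"dy":-0.58,"dz":0,"wx":0,"wy":0,"wz":0},{"dx":0.55,"dy":-0.58,"dz":0,"wx":0,"wy":0,"wz":0},{"dx":0.55,"dy":-0.58,"dz":0,"wx":0,"wy":0,"wz":0}]}' 86;  python3 -c "
from h import *
go((.5605,-.0525,.12),.077)"
```

```text
clock: 0.9
position: [0.304, -0.3668, 0.2052]
eef_rot: [-0.0, 0.999, 0.038, -0.0]
force: [0.8, -0.4, -0.9]
width: 0.0861
grasp_force: 0.0
clock 0.9 pos [ 0.304  -0.3668  0.2052] rotvec units [-0.    0.   -0.01] then shift units [ 5.6  -5.87  1.7 ] F [ 0.8 -0.4 -0.9] w 86.1 g 0.0
```

```bash
python3 -m jog '{"series":[{"dx":0.7,"dy":-0.7,"dz":0,"wx":0,"wy":0,"wz":0},{"dx":0.7,"dy":-0.7,"dz":0,"wx":0,"wy":0,"wz":0},{"dx":0.7,"dy":-0.7,"dz":0,"wx":0,"wy":0,"wz":0},{"dx":0.7,"dy":-0.7,"dz":0,"wx":0,"wy":0,"wz":0},{"dx":0.7,"dy":-0.7,"dz":0,"wx":0,"wy":0,"wz":0},{"dx":0.7,"dy":-0.7,"dz":0.2,"wx":0,"wy":0,"wz":0},{"dx":0.7,"dy":-0.7,"dz":0.5,"wx":0,"wy":0,"wz":0},{"dx":0.7,"dy":-0.7,"dz":0.5,"wx":0,"wy":0,"wz":0}]}';  python3 -c "
from h import *
go((.5605,-.0525,.024),.077)"
```

```text
clock: 1.7
position: [0.5557, -0.0739, 0.15]
eef_rot: [0.0, 0.999, 0.039, 0.0]
force: [-0.8, -0.3, 0.2]
width: 0.0865
grasp_force: 0.0
clock 1.7 pos [ 0.5557 -0.0739  0.15  ] rotvec units [ 0.   -0.01  0.  ] then shift units [ 0.13 -0.42  2.52] F [-0.8 -0.3  0.2] w 86.5 g 0.0
```

```bash
python3 -m jog '{"series":[{"dx":0.13,"dy":-0.4,"dz":0,"wx":0,"wy":0,"wz":0},{"dx":0,"dy":0,"dz":0.5,"wx":0,"wy":0,"wz":0},{"dx":0,"dy":0,"dz":0.5,"wx":0,"wy":0,"wz":0},{"dx":0,"dy":0,"dz":0.5,"wx":0,"wy":0,"wz":0},{"dx":0,"dy":0,"dz":0.5,"wx":0,"wy":0,"wz":0},{"dx":0,"dy":0,"dz":0.5,"wx":0,"wy":0,"wz":0},{"dx":0,"dy":0,"dz":0,"wx":0,"wy":0,"wz":0}]}';  python3 - <<'E'
from h import *
from cell import arm
s=arm.snapshot("scene");cv2.imwrite("pics/s1.png",cv2.resize(s["pixels"][150:330,220:440,::-1],None,fx=3,fy=3,interpolation=cv2.INTER_CUBIC))
go((.5605,-.0525,.024),.077)
E
```

```text
clock: 2.4
position: [0.5561, -0.0544, 0.0221]
eef_rot: [-0.001, 0.999, 0.038, -0.004]
force: [-0.3, -0.8, -0.1]
width: 0.0862
grasp_force: 0.0
clock 2.45 pos [ 0.5578 -0.0548  0.024 ] rotvec units [-0.01  0.03 -0.  ] then shift units [ 0.06 -0.04 -0.  ] F [ 0.5 -0.1 -0.2] w 85.6 g 0.0
```

View pics/s1.png

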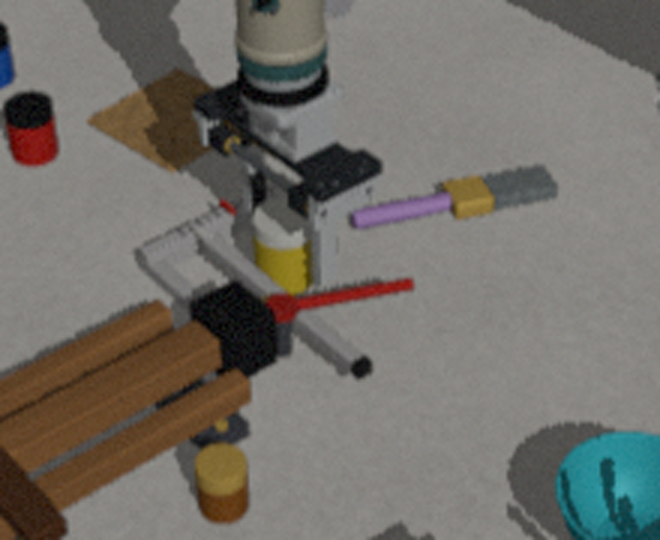

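The fingers straddle the jar, which is at about (283,260) in this crop, and they clear the bar and the lever. Next I'll grip and lift.

```bash
python3 -m jog '{"series":[{"dx":0.04,"dy":0,"dz":0,"wx":0,"wy":0,"wz":0},{"dx":0,"dy":0,"dz":0,"wx":0,"wy":0,"wz":0},{"dx":0,"dy":0,"dz":0,"wx":0,"wy":0,"wz":0},{"dx":0,"dy":0,"dz":0,"wx":0,"wy":0,"wz":0},{"dx":0,"dy":0,"dz":0,"wx":0,"wy":0,"wz":0},{"dx":0,"dy":0,"dz":0,"wx":0,"wy":0,"wz":0},{"dx":0,"dy":0,"dz":0,"wx":0,"wy":0,"wz":0},{"dx":0,"dy":0,"dz":0,"wx":0,"wy":0,"wz":0}]}' 40 20; python3 -m jog '{"series":[{"dx":0,"dy":0,"dz":-0.3,"wx":0,"wy":0,"wz":0},{"dx":0,"dy":0,"dz":-0.4,"wx":0,"wy":0,"wz":0},{"dx":0,"dy":0,"dz":-0.4,"wx":0,"wy":0,"wz":0},{"dx":0,"dy":0,"dz":-0.4,"wx":0,"wy":0,"wz":0},{"dx":0,"dy":0,"dz":-0.4,"wx":0,"wy":0,"wz":0},{"dx":0,"dy":0,"dz":0,"wx":0,"wy":0,"wz":0}]}'; python3 - <<'E'
from h import *
go((.519,-.329,.033),.077)
E
```

```text
clock: 3.25
position: [0.5621, -0.0555, 0.0264]
eef_rot: [0.0, 0.999, 0.038, 0.001]
force: [-0.3, -0.8, 5.9]
width: 0.0556
grasp_force: 20.0
clock: 3.85
position: [0.563, -0.0552, 0.1224]
eef_rot: [0.0, 0.999, 0.038, 0.002]
force: [1.2, -0.7, -2.6]
width: 0.0558
grasp_force: 20.0
clock 3.85 pos [ 0.563  -0.0552  0.1224] rotvec units [ 0.01 -0.03 -0.  ] then shift units [-1.3   5.39  1.79] F [ 1.2 -0.7 -2.6] w 55.8 g 20.0
```

```bash
python3 -m jog '{"series":[{"dx":-0.05,"dy":0.3,"dz":0,"wx":0,"wy":0,"wz":0},{"dx":-0.2,"dy":0.7,"dz":0,"wx":0,"wy":0,"wz":0},{"dx":-0.2,"dy":0.8,"dz":0,"wx":0,"wy":0,"wz":0},{"dx":-0.2,"dy":0.9,"dz":0,"wx":0,"wy":0,"wz":0},{"dx":-0.2,"dy":0.9,"dz":0,"wx":0,"wy":0,"wz":0},{"dx":-0.2,"dy":0.8,"dz":0,"wx":0,"wy":0,"wz":0},{"dx":-0.2,"dy":0.7,"dz":0,"wx":0,"wy":0,"wz":0},{"dx":-0.05,"dy":0.3,"dz":0,"wx":0,"wy":0,"wz":0}]}'; python3 -m jog '{"series":[{"dx":0,"dy":0,"dz":0.4,"wx":0,"wy":0,"wz":0},{"dx":0,"dy":0,"dz":0.5,"wx":0,"wy":0,"wz":0},{"dx":0,"dy":0,"dz":0.4,"wx":0,"wy":0,"wz":0},{"dx":0,"dy":0,"dz":0.2,"wx":0,"wy":0,"wz":0},{"dx":0,"dy":0,"dz":0,"wx":0,"wy":0,"wz":0},{"dx":0,"dy":0,"dz":0,"wx":0,"wy":0,"wz":0}]}'; python3 - <<'E'
from h import *
go((.519,-.329,.0322),.077)
E
```

```text
clock: 4.65
position: [0.5148, -0.333, 0.1182]
eef_rot: [-0.0, 0.999, 0.037, -0.002]
force: [0.3, 0.4, -2.6]
width: 0.0554
grasp_force: 20.0
clock: 5.25
position: [0.5175, -0.3292, 0.0455]
eef_rot: [-0.0, 0.999, 0.038, 0.0]
force: [-0.3, 0.3, -2.2]
width: 0.0559
grasp_force: 20.0
clock 5.25 pos [ 0.5175 -0.3292  0.0455] rotvec units [-0. -0. -0.] then shift units [ 0.03 -0.    0.27] F [-0.3  0.3 -2.2] w 55.9 g 20.0
```

```bash
python3 -m jog '{"series":[{"dx":0,"dy":0,"dz":0.08,"wx":0,"wy":0,"wz":0},{"dx":0,"dy":0,"dz":0.08,"wx":0,"wy":0,"wz":0},{"dx":0,"dy":0,"dz":0.06,"wx":0,"wy":0,"wz":0},{"dx":0,"dy":0,"dz":0.03,"wx":0,"wy":0,"wz":0},{"dx":0,"dy":0,"dz":0,"wx":0,"wy":0,"wz":0},{"dx":0,"dy":0,"dz":0,"wx":0,"wy":0,"wz":0}]}'; python3 - <<'E'
from h import *
go((.519,-.329,.0322),.077)
E
```

```text
clock: 5.85
position: [0.5173, -0.3293, 0.0331]
eef_rot: [0.0, 0.999, 0.038, 0.0]
force: [0.7, 0.2, -2.5]
width: 0.0557
grasp_force: 20.0
clock 5.85 pos [ 0.5173 -0.3293  0.0331] rotvec units [ 0. -0. -0.] then shift units [ 0.03 -0.    0.02] F [ 0.7  0.2 -2.5] w 55.7 g 20.0
```

```bash
python3 -m jog '{"series":[{"dx":0,"dy":0,"dz":0.02,"wx":0,"wy":0,"wz":0},{"dx":0,"dy":0,"dz":0.02,"wx":0,"wy":0,"wz":0},{"dx":0,"dy":0,"dz":0,"wx":0,"wy":0,"wz":0},{"dx":0,"dy":0,"dz":0,"wx":0,"wy":0,"wz":0}]}'
```

```text
clock: 6.25
position: [0.5175, -0.3294, 0.0324]
eef_rot: [0.0, 0.999, 0.038, 0.0]
force: [-1.3, 1.1, 5.0]
width: 0.0555
grasp_force: 20.0
```

```bash
python3 -m jog '{"series":[{"dx":0,"dy":0,"dz":0,"wx":0,"wy":0,"wz":0},{"dx":0,"dy":0,"dz":0,"wx":0,"wy":0,"wz":0},{"dx":0,"dy":0,"dz":0,"wx":0,"wy":0,"wz":0},{"dx":0,"dy":0,"dz":0,"wx":0,"wy":0,"wz":0},{"dx":0,"dy":0,"dz":0,"wx":0,"wy":0,"wz":0},{"dx":0,"dy":0,"dz":0,"wx":0,"wy":0,"wz":0},{"dx":0,"dy":0,"dz":0,"wx":0,"wy":0,"wz":0}]}' 85;python3 -m jog '{"series":[{"dx":0,"dy":0,"dz":-0.4,"wx":0,"wy":0,"wz":0},{"dx":0,"dy":0,"dz":-0.6,"wx":0,"wy":0,"wz":0},{"dx":0,"dy":0,"dz":-0.6,"wx":0,"wy":0,"wz":0},{"dx":0,"dy":0,"dz":-0.6,"wx":0,"wy":0,"wz":0},{"dx":0,"dy":0,"dz":-0.6,"wx":0,"wy":0,"wz":-0.5},{"dx":0,"dy":0,"dz":-0.3,"wx":0,"wy":0,"wz":-1},{"dx":0,"dy":0,"dz":0,"wx":0,"wy":0,"wz":-1},{"dx":0,"dy":0,"dz":0,"wx":0,"wy":0,"wz":-1}]}'; python3 - <<'E'
from h import *
import json
X,Y,a,L,M,th=json.load(open("fit.json"))
e=lambda x,y:np.array([X+(np.cos(a)*x-np.sin(a)*y)/1e3,Y+(np.sin(a)*x+np.cos(a)*y)/1e3])
print(e(L,86),e(M,86))
go((*e(L,86),.15),a+np.pi/2)
E
```

```text
clock: 6.95
position: [0.5173, -0.3292, 0.0309]
eef_rot: [0.0, 0.999, 0.038, -0.0]
force: [1.0, -0.2, -0.2]
width: 0.0847
grasp_force: 0.0
clock: 7.75
position: [0.5175, -0.3294, 0.187]
eef_rot: [0.001, 0.96, 0.282, 0.001]
force: [-0.5, 0.5, 0.2]
width: 0.085
grasp_force: 0.0
[0.59482165 0.08911406] [0.55071397 0.08572758]
clock 7.75 pos [ 0.5175 -0.3294  0.187 ] rotvec units [ 0.01  0.   -7.71] then shift units [8.23 2.18 0.74] F [-0.5  0.5  0.2] w 85.0 g 0.0
```

```bash
python3 -m jog '{"series":[{"dx":0,"dy":0,"dz":0,"wx":0,"wy":0,"wz":-1},{"dx":0,"dy":0,"dz":0,"wx":0,"wy":0,"wz":-1},{"dx":0,"dy":0,"dz":0,"wx":0,"wy":0,"wz":-1},{"dx":0,"dy":0,"dz":0,"wx":0,"wy":0,"wz":-1},{"dx":0,"dy":0,"dz":0,"wx":0,"wy":0,"wz":-1},{"dx":0,"dy":0,"dz":0,"wx":0,"wy":0,"wz":-1},{"dx":0,"dy":0,"dz":0,"wx":0,"wy":0,"wz":-1},{"dx":0,"dy":0,"dz":0,"wx":0,"wy":0,"wz":-0.7}]}' 44;python3 -m jog '{"series":[{"dx":0.6,"dy":0,"dz":0,"wx":0,"wy":0,"wz":0},{"dx":0.9,"dy":0.3,"dz":0,"wx":0,"wy":0,"wz":0},{"dx":0.9,"dy":0.3,"dz":0,"wx":0,"wy":0,"wz":0},{"dx":0.9,"dy":0.3,"dz":0,"wx":0,"wy":0,"wz":0},{"dx":0.9,"dy":0.3,"dz":0,"wx":0,"wy":0,"wz":0},{"dx":0.9,"dy":0.3,"dz":0,"wx":0,"wy":0,"wz":0},{"dx":0.9,"dy":0.3,"dz":0,"wx":0,"wy":0,"wz":0},{"dx":0.9,"dy":0.3,"dz":0,"wx":0,"wy":0,"wz":0}]}'; python3 - <<'E'
from h import *
go((.5948,.0891,.1),.0766+np.pi/2)
E
```

```text
clock: 8.55
position: [0.5172, -0.3291, 0.1859]
eef_rot: [-0.0, 0.68, 0.733, -0.0]
force: [-0.0, -0.2, 0.5]
width: 0.0443
grasp_force: 0.0
clock: 9.35
position: [0.5982, 0.0242, 0.1861]
eef_rot: [0.0, 0.682, 0.731, 0.0]
force: [0.1, -0.7, -0.1]
width: 0.044
grasp_force: 0.0
clock 9.35 pos [0.5982 0.0242 0.1861] rotvec units [ 0.    0.   -0.05] then shift units [1.3  0.03 1.72] F [ 0.1 -0.7 -0.1] w 44.0 g 0.0
```

Before moving further I'll check the jar placement, and then go above the bar.

```bash
python3 -m jog '{"series":[{"dx":0.7,"dy":0,"dz":0,"wx":0,"wy":0,"wz":-0.05},{"dx":0.6,"dy":0.03,"dz":0,"wx":0,"wy":0,"wz":0},{"dx":0,"dy":0,"dz":0.6,"wx":0,"wy":0,"wz":0},{"dx":0,"dy":0,"dz":0.6,"wx":0,"wy":0,"wz":0},{"dx":0,"dy":0,"dz":0.5,"wx":0,"wy":0,"wz":0},{"dx":0,"dy":0,"dz":0.3,"wx":0,"wy":0,"wz":0},{"dx":0,"dy":0,"dz":0,"wx":0,"wy":0,"wz":0},{"dx":0,"dy":0,"dz":0,"wx":0,"wy":0,"wz":0}]}'; python3 - <<'E'
from h import *
from cell import arm
s=arm.snapshot("scene");t=arm.snapshot("top")
r=lambda a,f:cv2.resize(a[:,:,::-1],None,fx=f,fy=f,interpolation=cv2.INTER_CUBIC)
cv2.imwrite("pics/s2.png",np.vstack([r(s["pixels"][150:300,220:440],3),np.pad(r(t["pixels"][170:290,260:480],3),((0,0),(0,0),(0,0)))])[:, :800][:810])
im=cv2.imread("pics/s2.png");print(im.shape);cv2.imwrite("pics/s2.png",cv2.resize(im,None,fx=.74,fy=.74))
go((.5948,.0891,.018),.0766+np.pi/2)
E
```

```text
clock: 10.15
position: [0.5951, 0.0872, 0.0862]
eef_rot: [0.0, 0.68, 0.734, 0.0]
force: [0.9, 0.7, -0.1]
width: 0.0437
grasp_force: 0.0
(810, 660, 3)
clock 10.25 pos [0.5958 0.0872 0.0872] rotvec units [ 0.02  0.   -0.  ] then shift units [ 0.04 -0.02  1.38] F [ 0.5  0.6 -0.9] w 43.8 g 0.0
```

View pics/s2.png

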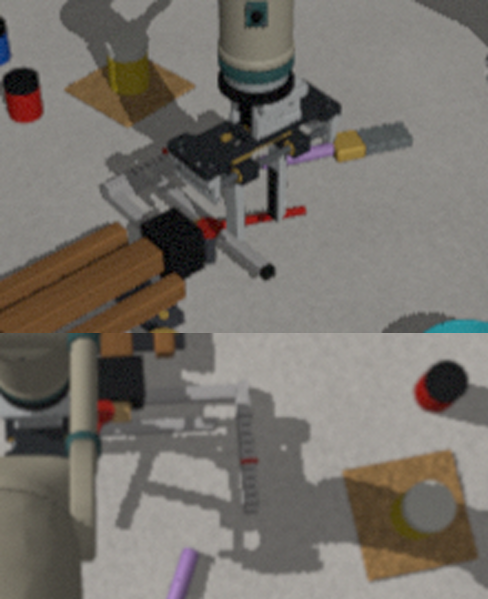

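The jar stands upright near the mat's centre, with its lid at about (430,507) in the lower panel. The clip is visible at about (248,461) and the fingers are above the bar. Next I'll descend and grip.

```bash
python3 -m jog '{"series":[{"dx":0.04,"dy":0,"dz":0.3,"wx":0,"wy":0,"wz":0},{"dx":0,"dy":0,"dz":0.3,"wx":0,"wy":0,"wz":0},{"dx":0,"dy":0,"dz":0.3,"wx":0,"wy":0,"wz":0},{"dx":0,"dy":0,"dz":0.3,"wx":0,"wy":0,"wz":0},{"dx":0,"dy":0,"dz":0.18,"wx":0,"wy":0,"wz":0},{"dx":0,"dy":0,"dz":0,"wx":0,"wy":0,"wz":0}]}';python3 -m jog '{"series":[{"dx":0,"dy":0,"dz":0,"wx":0,"wy":0,"wz":0},{"dx":0,"dy":0,"dz":0,"wx":0,"wy":0,"wz":0},{"dx":0,"dy":0,"dz":0,"wx":0,"wy":0,"wz":0},{"dx":0,"dy":0,"dz":0,"wx":0,"wy":0,"wz":0},{"dx":0,"dy":0,"dz":0,"wx":0,"wy":0,"wz":0},{"dx":0,"dy":0,"dz":0,"wx":0,"wy":0,"wz":0}]}' 5 10; python3 - <<'E'
from h import *
go((.5507,.0857,.018),.0766+np.pi/2)
E
```

```text
clock: 10.85
position: [0.5943, 0.0891, 0.0166]
eef_rot: [-0.0, 0.68, 0.734, -0.0]
force: [0.2, 0.7, -0.0]
width: 0.044
grasp_force: 0.0
clock: 11.45
position: [0.5949, 0.0892, 0.0175]
eef_rot: [0.0, 0.68, 0.734, 0.0]
force: [-0.3, 0.2, 3.6]
width: 0.0138
grasp_force: 10.0
clock 11.45 pos [0.5949 0.0892 0.0175] rotvec units [0.01 0.   0.  ] then shift units [-0.   -0.89 -0.01] F [-0.3  0.2  3.6] w 13.8 g 10.0
```

```bash
python3 -m jog '{"series":[{"dx":0,"dy":-0.1,"dz":0,"wx":0,"wy":0,"wz":0},{"dx":0,"dy":-0.2,"dz":0,"wx":0,"wy":0,"wz":0},{"dx":0,"dy":-0.2,"dz":0,"wx":0,"wy":0,"wz":0},{"dx":0,"dy":-0.2,"dz":0,"wx":0,"wy":0,"wz":0},{"dx":0,"dy":-0.18,"dz":0,"wx":0,"wy":0,"wz":0},{"dx":0,"dy":0,"dz":0,"wx":0,"wy":0,"wz":0},{"dx":0,"dy":0,"dz":0,"wx":0,"wy":0,"wz":0},{"dx":0,"dy":0,"dz":0,"wx":0,"wy":0,"wz":0}]}'; python3 - <<'E'
from h import *
from cell import arm
t=arm.snapshot("top");pickle.dump(t,open("pics/t3.pkl","wb"));s=arm.snapshot("scene");pickle.dump(s,open("pics/s3.pkl","wb"))
r=lambda a:cv2.resize(a[:,:,::-1],None,fx=8,fy=8,interpolation=cv2.INTER_CUBIC)
cv2.imwrite("pics/t3.png",np.vstack([r(t["pixels"][203:239,310:390]),r(s["pixels"][203:239,270:350])]))
go((.5507,.0857,.018),.0766+np.pi/2)
E
```

```text
clock: 12.25
position: [0.5523, 0.0858, 0.0175]
eef_rot: [0.001, 0.68, 0.734, 0.001]
force: [4.9, 0.7, 2.1]
width: 0.0138
grasp_force: 10.0
clock 12.35 pos [0.5523 0.0858 0.0174] rotvec units [ 0.02  0.   -0.  ] then shift units [ 0.   -0.03 -0.01] F [5.  0.4 1.8] w 14.2 g 10.0
```

View pics/t3.png

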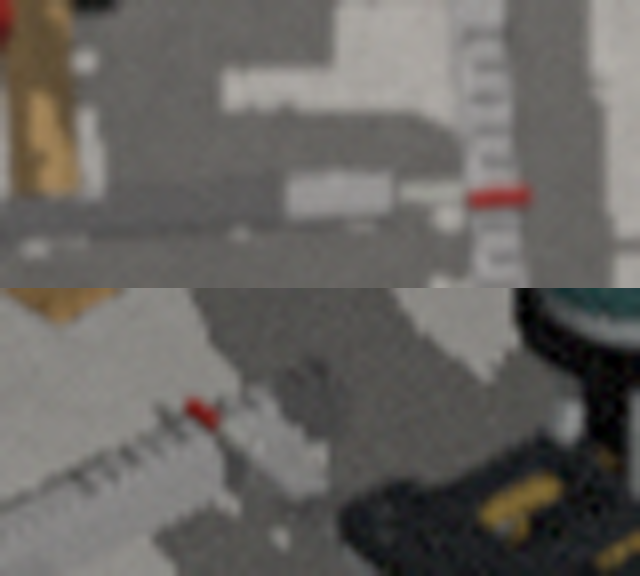

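The white pointer runs to about (463,193) in the top crop and the red clip is at about (500,197), so they are nearly level. I'll work out the remaining offset.

```bash
python3 - <<'E'
from h import *
a=.0766;ex=np.array([np.cos(a),np.sin(a)]);ey=np.array([-ex[1],ex[0]])
f=lambda x,y,z:at("pics/t3.pkl",(x/8+310-.44,y/8+203-.44),z)[:2]
for n,p in [("ptr",f(463,193.5,.034)),("ptr base",f(402,192.5,.034)),("bar end",f(385,195,.041)),("bar far",f(290,196,.041)),("clip",f(500,197.5,.033))]:print(n,(p@ex*1e3).round(1),(p@ey*1e3).round(1))
E
```

```text
ptr 558.3 -171.8
ptr base 559.7 -153.0
bar end 557.7 -146.8
bar far 559.0 -117.6
clip 556.7 -183.3
```

```bash
python3 -m jog '{"series":[{"dx":0,"dy":-0.03,"dz":0,"wx":0,"wy":0,"wz":0},{"dx":0,"dy":0,"dz":0,"wx":0,"wy":0,"wz":0},{"dx":0,"dy":0,"dz":0,"wx":0,"wy":0,"wz":0},{"dx":0,"dy":0,"dz":0,"wx":0,"wy":0,"wz":0},{"dx":0,"dy":0,"dz":0,"wx":0,"wy":0,"wz":0},{"dx":0,"dy":0,"dz":0,"wx":0,"wy":0,"wz":0}]}' - 8;python3 -m jog '{"series":[{"dx":-0.06,"dy":0,"dz":0,"wx":0,"wy":0,"wz":0},{"dx":-0.1,"dy":0,"dz":0,"wx":0,"wy":0,"wz":0},{"dx":-0.1,"dy":0,"dz":0,"wx":0,"wy":0,"wz":0},{"dx":-0.1,"dy":0,"dz":0,"wx":0,"wy":0,"wz":0},{"dx":-0.04,"dy":0,"dz":0,"wx":0,"wy":0,"wz":0},{"dx":0,"dy":0,"dz":0,"wx":0,"wy":0,"wz":0}]}'; python3 - <<'E'
from h import *
go((.5491,.0857,.018),.0766+np.pi/2)
E
```

```text
clock: 12.95
position: [0.5507, 0.0857, 0.0174]
eef_rot: [0.001, 0.68, 0.734, 0.001]
force: [4.9, -0.3, 2.9]
width: 0.0138
grasp_force: 8.0
clock: 13.55
position: [0.5508, 0.0698, 0.0169]
eef_rot: [-0.002, 0.681, 0.733, 0.003]
force: [3.8, 11.1, 1.4]
width: 0.0143
grasp_force: 8.3
clock 13.55 pos [0.5508 0.0698 0.0169] rotvec units [ 0.   -0.05 -0.02] then shift units [ 0.32 -0.01 -0.02] F [ 3.8 11.1  1.4] w 14.3 g 8.3
```

```bash
python3 -m jog '{"series":[{"dx":-0.1,"dy":0,"dz":0,"wx":0,"wy":0,"wz":0},{"dx":-0.1,"dy":0,"dz":0,"wx":0,"wy":0,"wz":0},{"dx":-0.1,"dy":0,"dz":0,"wx":0,"wy":0,"wz":0},{"dx":-0.1,"dy":0,"dz":0,"wx":0,"wy":0,"wz":0},{"dx":0,"dy":0,"dz":0,"wx":0,"wy":0,"wz":0},{"dx":0,"dy":0,"dz":0,"wx":0,"wy":0,"wz":0},{"dx":0,"dy":0,"dz":0,"wx":0,"wy":0,"wz":0}]}' - 6; python3 - <<'E'
from h import *
from cell import arm
t=arm.snapshot("top");pickle.dump(t,open("pics/t4.pkl","wb"));s=arm.snapshot("scene")
r=lambda a,f:cv2.resize(a[:,:,::-1],None,fx=f,fy=f,interpolation=cv2.INTER_CUBIC)
cv2.imwrite("pics/t4.png",np.vstack([r(t["pixels"][203:239,310:390],8),r(s["pixels"][190:270,260:420],4)]))
a=.0766;ex=np.array([np.cos(a),np.sin(a)])
p=arm.observe()["position"][:2];print("ex now",p@ex*1e3,"at start slide",np.array([.5507,.0857])@ex*1e3,"ey",p@np.array([-ex[1],ex[0]])*1e3+1000*(.62954*ex[1]-.0055264*ex[0]))
go((.5491,.0857,.018),.0766+np.pi/2)
E
```

```text
clock: 14.25
position: [0.552, 0.0486, 0.0167]
eef_rot: [-0.002, 0.68, 0.733, 0.001]
force: [3.8, 6.4, 0.8]
width: 0.0137
grasp_force: 6.1
ex now 554.0619145178034 at start slide 555.6433593508168 ey 48.940118519019165
clock 14.35 pos [0.552  0.0487 0.0167] rotvec units [-0.   -0.03 -0.02] then shift units [ 0.74 -0.   -0.03] F [4.  7.6 1. ] w 14.0 g 6.2
```

View pics/t4.png

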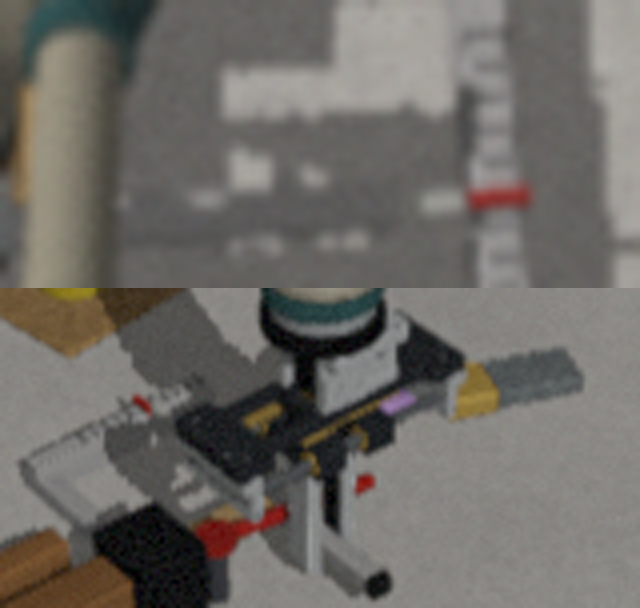

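The pointer's lit part is at about (443,202) and the clip at (500,197). The lever is part-closed against the fingers.

```bash
python3 - <<'E'
from h import *
a=.0766;ex=np.array([np.cos(a),np.sin(a)]);ey=np.array([-ex[1],ex[0]])
f=lambda x,y,z:at("pics/t4.pkl",(x/8+310-.44,y/8+203-.44),z)[:2]
for n,p in [("ptr",f(442,202,.034)),("ptr tip",f(462,201,.034)),("clip",f(500,197.5,.033))]:print(n,(p@ex*1e3).round(1),(p@ey*1e3).round(1))
E
```

```text
ptr 556.0 -165.1
ptr tip 556.0 -171.3
clip 556.7 -183.3
```

```bash
python3 -m jog '{"series":[{"dx":-0.08,"dy":0.01,"dz":0,"wx":0,"wy":0,"wz":0},{"dx":-0.08,"dy":0.01,"dz":0,"wx":0,"wy":0,"wz":0},{"dx":-0.08,"dy":0,"dz":0,"wx":0,"wy":0,"wz":0},{"dx":-0.06,"dy":0,"dz":0,"wx":0,"wy":0,"wz":0},{"dx":0,"dy":0,"dz":0,"wx":0,"wy":0,"wz":0},{"dx":0,"dy":0,"dz":0,"wx":0,"wy":0,"wz":0}]}'; cat > w.py <<'E'
from h import *
from cell import arm
a=.0766;ex=np.array([np.cos(a),np.sin(a)])
p=arm.observe()["position"][:2];print("ex",p@ex*1e3,"ey",p@np.array([-ex[1],ex[0]])*1e3+1000*(.62954*ex[1]-.0055264*ex[0]),arm.observe()["force"].round(1))
E
python3 w.py
```

```text
clock: 14.95
position: [0.5531, 0.0343, 0.0164]
eef_rot: [-0.003, 0.68, 0.733, 0.001]
force: [2.9, 8.2, -0.3]
width: 0.0142
grasp_force: 8.3
ex 554.1325437815312 ey 34.57962722238559 [ 2.9  8.2 -0.3]
```

Close to the stop now. I'll press a little further and watch the side force.

```bash
python3 -m jog '{"series":[{"dx":-0.03,"dy":0.01,"dz":0,"wx":0,"wy":0,"wz":0},{"dx":-0.03,"dy":0,"dz":0,"wx":0,"wy":0,"wz":0},{"dx":0,"dy":0,"dz":0,"wx":0,"wy":0,"wz":0},{"dx":0,"dy":0,"dz":0,"wx":0,"wy":0,"wz":0}]}'; python3 w.py;  python3 -m jog '{"series":[{"dx":-0.03,"dy":0,"dz":0,"wx":0,"wy":0,"wz":0},{"dx":-0.03,"dy":0,"dz":0,"wx":0,"wy":0,"wz":0},{"dx":0,"dy":0,"dz":0,"wx":0,"wy":0,"wz":0},{"dx":0,"dy":0,"dz":0,"wx":0,"wy":0,"wz":0}]}'; python3 w.py; python3 - <<'E'
from h import *
from cell import arm
t=arm.snapshot("top");pickle.dump(t,open("pics/t5.pkl","wb"));s=arm.snapshot("scene");pickle.dump(s,open("pics/s5.pkl","wb"))
r=lambda a,f:cv2.resize(a[:,:,::-1],None,fx=f,fy=f,interpolation=cv2.INTER_CUBIC)
cv2.imwrite("pics/t5.png",np.vstack([r(t["pixels"][203:233,310:390],8),r(s["pixels"][190:270,260:420],4)]))
E
```

```text
clock: 15.35
position: [0.5531, 0.0343, 0.0164]
eef_rot: [-0.005, 0.681, 0.732, 0.002]
force: [2.7, 17.1, 1.6]
width: 0.0142
grasp_force: 12.3
ex 554.1061699264344 ey 34.53472015751382 [ 2.7 17.1  1.6]
clock: 15.75
position: [0.5531, 0.0342, 0.0164]
eef_rot: [-0.007, 0.681, 0.732, 0.004]
force: [2.3, 25.1, 1.5]
width: 0.0142
grasp_force: 16.6
ex 554.106431016757 ey 34.42404088513434 [ 2.3 25.1  1.5]
```

View pics/t5.png

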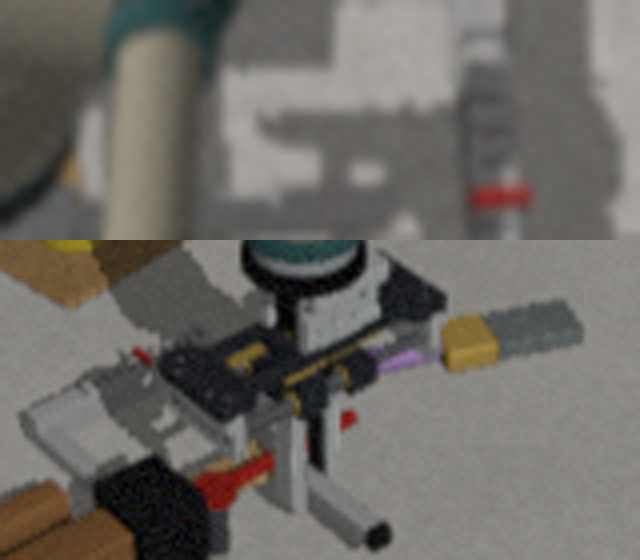

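Side force rises with no motion at ey ≈ 34.5 mm, which is where the closed lever should stop the fingers. In the scene crop the lever runs from (215,485) to its tip at about (350,420). I'll measure its angle, ease the push and recheck the pointer.

```bash
python3 -m jog '{"series":[{"dx":0.03,"dy":0,"dz":0,"wx":0,"wy":0,"wz":0},{"dx":0.03,"dy":0,"dz":0,"wx":0,"wy":0,"wz":0},{"dx":0,"dy":0,"dz":0,"wx":0,"wy":0,"wz":0},{"dx":0,"dy":0,"dz":0,"wx":0,"wy":0,"wz":0},{"dx":0,"dy":0,"dz":0,"wx":0,"wy":0,"wz":0}]}';python3 w.py; python3 - <<'E'
from h import *
from cell import arm
import json
X,Y,a,L,M,th=json.load(open("fit.json"));ex=np.array([np.cos(a),np.sin(a)]);ey=np.array([-ex[1],ex[0]])
e=lambda x,y,z:[*(np.array([X,Y])+ex*x/1e3+ey*y/1e3),z/1e3]
s=arm.snapshot("scene");t=arm.snapshot("top")
for th in(0,.1,.2):
    u=proj(s,e(-12-113*np.cos(th),20+113*np.sin(th),53))[0];print("tip expected at",th,u.round(1))
hsv=cv2.cvtColor(s["pixels"],cv2.COLOR_RGB2HSV);m=((hsv[:,:,0]<6)|(hsv[:,:,0]>174))&(hsv[:,:,1]>150)&(hsv[:,:,2]>60)
m[:,:305]=0;m[:180]=0;m[290:]=0;m[:,375:]=0
ys,xs=np.nonzero(m);i=xs>335
print("lever red px beyond 335: mean",xs[i].mean(),ys[i].mean(),"max x",xs.max())
im=t["pixels"].copy()[203:239,310:390];im=cv2.convertScaleAbs(im,alpha=1.8)
for x in(M,):
    u=proj(t,[e(x,-129,34),e(x,-140,33)]);print("expected ptr, clip crop px",((u-[310,203]+.44)*8).round(0))
b=cv2.convertScaleAbs(s["pixels"][195:255,275:375],alpha=1.5)
cv2.imwrite("pics/t6.png",np.vstack([cv2.resize(im[:,:,::-1],(640,288),interpolation=cv2.INTER_CUBIC),cv2.resize(b[:,:,::-1],(640,304),interpolation=cv2.INTER_CUBIC)]))
E
```

```text
clock: 16.35
position: [0.5531, 0.0342, 0.0164]
eef_rot: [-0.005, 0.681, 0.733, 0.002]
force: [2.3, 17.5, 2.0]
width: 0.0144
grasp_force: 14.0
ex 554.0718874058444 ey 34.43715905852365 [ 2.3 17.5  2. ]
tip expected at 0 [347.2 233.4]
tip expected at 0.1 [349.9 235.6]
tip expected at 0.2 [352.2 238. ]
lever red px beyond 335: mean 346.1818181818182 234.45454545454547 max x 348
expected ptr, clip crop px [[463. 202.]
 [498. 201.]]
```

View pics/t6.png

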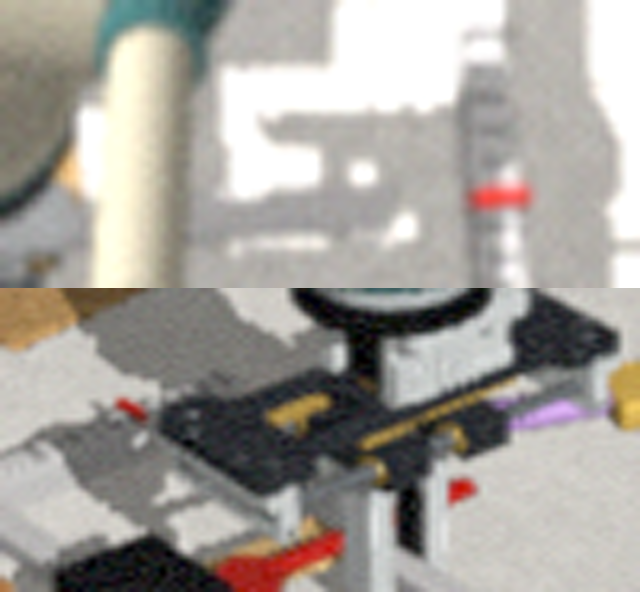

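```bash
python3 -c "
from cell import arm
print(arm.finish_job())"
```

```text
the job is handed in; nothing more can be done
None
```

I handed in the job, and no pass or fail verdict came back: the yellow jar stands upright on the mat, the lever is closed against its stop, and the fingers still hold the leg with the pointer measured about 0.7 mm from the mark (last measured before the lever fully closed; after that it was in shadow and the fingers' position had not changed).

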